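Pack the turned jar lids in the tin and put its cover on

TASK

Pack all the turned wooden jar lids from the bench mat into the round open tin in a single layer, each flat on the tin's floor with its knob up: one lid in the middle of the tin and the others in a ring close around it, which is the only way seven fit. Then lift the tin's cover up and off its hook and close the tin with it, level and fully home. Leave the can of wax, the wood offcut and the mug as they are.

Things in the scene. Friction and masses are not known exactly. Their poses are not given: they have to be found in the camera images.
- lid1: turned wooden jar lid: a round disc 50 mm in diameter and 12 mm thick with a round knob on top, 16 mm in diameter, its top 32 mm above the underside (a rounded collar at its foot is 21 mm wide, 3 mm high). 30 g. Origin: centre of the underside; z up through the knob. All lids are alike but for the tone of the wood, which does not matter; 5 to 7 are present, the others are absent (None)
- lid2: turned wooden jar lid, the same as lid1 (may be absent)
- lid3: turned wooden jar lid, the same as lid1 (may be absent)
- lid4: turned wooden jar lid, the same as lid1 (may be absent)
- lid5: turned wooden jar lid, the same as lid1 (may be absent)
- lid6: turned wooden jar lid, the same as lid1 (may be absent)
- lid7: turned wooden jar lid, the same as lid1 (may be absent)
- mat: black rubber bench mat, 240 (x) by 210 (y) mm, 3 mm thick, fixed to the bench; the lids start standing on it, knobs up, 60 mm or more apart between centres. Origin: centre of the underside
- tin: round open tin of plain bare metal, loose, 450 g: outside diameter 168 mm, inside 160 mm, wall 4 mm, 48 mm high, floor 4 mm thick. Seven lids fit in one layer only as one in the middle and six round it, with about 5 mm to spare along a radius. Origin: centre of the underside; z up
- tin_floor (a point): centre of the top face of the tin's floor, 4 mm above the tin's origin
- cover: the tin's round metal cover, 250 g: flange 172 mm in diameter, 4 mm thick, that rests on the tin's rim; below it a plug 152 mm in diameter, 6 mm deep (tapering to 144 mm) that enters the tin. On top a wire arch and a knob (see cover_knob). Origin: centre of the flange's underside (48 mm above the tin's origin when closed); z up. At first it hangs level from the hook and can swing a little
- cover_knob (a point): middle of the cover's round wooden knob, 18 mm in diameter, 54 to 80 mm above the cover's origin (this point: 68 mm). The knob stands on the middle of a rigid wire arch in the cover's y-z plane: legs at y = +-24 mm, a level bar along y, 8 mm thick, its centre 50 mm above the origin. The bar hangs on the hook, square to the hook's rod
- stand: fixed stand: an 8 mm steel rod rises from a plywood foot 115 mm behind the origin (at +x), runs level towards -x, centre line 150 mm up, over the origin and ends 17 mm past it in an upturned lip, top 165 mm above the bench. Origin: on the bench below the hanging bar; yaw within 0.35 rad
- hook_seat (a point): top of the hook's rod, where the cover's bar rests, 154 mm above the bench. To free the cover lift it about 20 mm and draw it 120 mm along the stand's -x; raise it only then, as its flange reaches under the rod. Held by the knob, the cover can turn a little between the fingers if it touches something
- wax_can: can of wax, dark metal, 68 mm in diameter, 75 mm high: not part of the job. Origin: centre of the underside
- offcut: block of dark wood, 60 by 130 by 45 mm: not part of the job. Origin: centre of the underside
- mug: white mug, 80 mm in diameter, 90 mm high: not part of the job. Origin: centre of the underside
Not all that is in view belongs to the job. Leave any turquoise look-alike of the lid3 alone.

How it is judged:
On the way:
1. all the lids present lie flat on the floor of the tin, one of them in its middle (z of lid1 in the frame of tin_floor between -0.003 and 0.003 m and horizontal distance between each of lid1, lid2, lid3, lid4, lid5, lid6, lid7 and tin_floor below 0.06 m and angle between each of lid1, lid2, lid3, lid4, lid5, lid6, lid7's own z axis and vertical below 0.08 rad and z of lid2 in the frame of tin_floor between -0.003 and 0.003 m and z of lid3 in the frame of tin_floor between -0.003 and 0.003 m and z of lid4 in the frame of tin_floor between -0.003 and 0.003 m and z of lid5 in the frame of tin_floor between -0.003 and 0.003 m and z of lid6 in the frame of tin_floor between -0.003 and 0.003 m and z of lid7 in the frame of tin_floor between -0.003 and 0.003 m and horizontal distance between any of lid1, lid2, lid3, lid4, lid5, lid6, lid7 and tin_floor below 0.014 m), for 0.2 s.
At the end, for the whole second after the job is handed in: Every lid present lies flat (0.08 rad, 3 mm) on the tin's floor, knob up, one within 14 mm of its middle; the cover is seated: flange within 2.5 mm of the rim, level within 0.04 rad, centred within 8 mm; the tin stands level on the bench (5 mm, 0.05 rad); both at rest (all of step 1 and z of cover in the frame of tin between 0.0455 and 0.0505 m and horizontal distance between cover and tin below 0.008 m and angle between cover's own z axis and vertical below 0.04 rad and angle between tin's own z axis and vertical below 0.05 rad and height (world z) of tin below 0.005 m and linear speed of each of cover, tin below 0.02 m/s); the robot touches nothing.
It fails at once if the can of wax is moved more than 3 cm or tipped (distance of wax_can from where it was at the start of the episode above 0.03 m or angle between wax_can's own z axis and vertical above 0.3 rad).
It fails at once if the wood offcut is moved more than 3 cm or tipped (distance of offcut from where it was at the start of the episode above 0.03 m or angle between offcut's own z axis and vertical above 0.3 rad).
It fails at once if the mug is moved more than 3 cm or tipped (distance of mug from where it was at the start of the episode above 0.03 m or angle between mug's own z axis and vertical above 0.3 rad).
Of lid1, lid2, lid3, lid4, lid5, lid6, lid7 only 5 to 7 are there at a start; the rules pass over those that are not, and their reading is None.
At some moment in a run one of lid1, lid2, lid3, lid4, lid5, lid6, lid7 may be knocked a few centimetres aside while the robot is not near it.
Once in a run the grip may slacken for a moment while it holds something.
It also fails if it takes over 210 s, if anything falls off the work surface, if the arm or the gripper's body presses on something with over 40 N, if the wrist force passes 120 N, or if a joint passes its speed limit or range.

ROBOT

A 6-joint arm with a two-finger parallel gripper is mounted at the origin on the work surface. World frame = base frame: x ahead of the robot, y to its left, z up, the work surface at z = 0. Lengths are in m, angles in rad, forces in N, time in s.
With the tool pointing down it reaches from about 0.375 to 0.9 m from the base axis. Payload 3.1 kg.
Tool frame: the origin (TCP) lies midway between the tips of the shut fingers; the grasp point (between the pads) lies 19 mm behind it; y points along the fingers, z is the direction in which the jaws open and shut, and the axes are right-handed (so a half turn about y gives the same grasp; the last joint's range is limited). The gripper opens to 85 mm and grips with 20 to 120 N. Pads are 22 mm wide; open, the fingers measure 114 mm over their backs; the gripper's body (76 mm by 85 mm) begins 54 mm behind the grasp point. The pads swing forward as they close: fully open they stand 13 mm farther back than shut.
Start: joints at [0.988, 0.527, 1.433, -0, 1.181, -0.178], TCP at [0.246, 0.574, 0.231] pointing down, gripper open.
Joint ranges: [-3.08, 3.08], [-0.75, 2.2], [0.22, 2.44], [-1.43, 4.57], [0, 2.65], [-2.85, 2.85]. Speed limits (rad/s): [2.79, 2.79, 3.14, 3.14, 3.14, 3.14].

INTERFACE

Orientations are given as a rotation vector (axis times angle).
In Python, from bench import read_state, grab_frame, job_done gives the robot as it stands.
- The arm moves only by the tool play_rows, never from a script. Its argument "plan" is a list of rows, each an object of numbers: "x", "y", "z": the shift along the tool's x, y, z in mm; "twist": the turn about the tool's y in units of 5 degrees (1.0 is 5 degrees). In form: [{"x": .., "y": .., "z": .., "twist": ..}, ...]. A call has 1 to 20 rows; each row is the pose to reach, as a shift and turn from the pose measured when the call began, along the tool's axes at that moment; what a row does not reach only later rows make up. A row lasts 1/12 s, in which the tool goes at most 41.7 mm and 7.16 degrees, less where a joint would pass 70% of its speed; a pose out of reach is approached as far as the arm can. A call with a gripper value outside its range is refused whole. "claw" is the finger opening in mm, from 0 to 85.4, set as the call begins (left out, the last holds). The fingers move at their own pace and stop on an object; "squeeze" is the grip in N (left out, the last holds). Time passes only in rows, so rows that repeat a pose let the fingers close. It gives the time, the measured TCP pose, the force and the opening at its end, in the units of the state.
- read_state(): the state, without advancing time (a new reading comes with each control period).
- grab_frame(name): name is "scene" or "top"; returns a dict with "image" (420x560x3 uint8, red, green, blue), "mtx" (3x3 intrinsics, pixels), "R" (3x3) and "t" (3): a world point X has camera coordinates R X + t. Camera axes: x right, y down, z forward; pixel columns grow to the right and rows downward; lengths in m; the calibration is good to about 2 mm. A picture is of the moment at which its call begins. There is no depth.
- job_done(): hands the job in, once; it reports no verdict.
The state is a dict: "clock": time; "joint_positions": joint angles; "joint_vel": joint speeds; "joint_torque": joint torques, N m; "eef_pos": TCP position; "orientation": TCP orientation; "wrist_force": force on the tool from outside, world axes, zero at the start; "wrist_torque": the same for the moment, N m; "width": opening from 0.0 (shut) to 1.0 (fully open).
Only numpy, scipy, OpenCV 4.12 (cv2) and the standard library are available. Lean on these libraries where they do the work, as an engineer would, in place of code of your own. Each camera call takes 0.05 s, during which the arm holds its last target. There are 200 camera calls.

## Working session

There is one attempt and no reset: what is moved stays moved. The work goes in short steps, Python scripts to look and compute and a tool call to move; the robot and the scene stay as the last step left them, time stands still between calls to the robot, and variables do not carry over. Pictures are saved under pics/ and viewed, on a budget of 14 in all, crops included, one or two more only if the job needs it, and the job is handed in when it is done.

Besides the shell and the picture viewer there is one more tool, called as name(argument=value, ...) on one line, values as JSON. play_rows: Moves the arm, as the interface text tells. Its arguments: {"type":"object","properties":{"plan":{"type":"array","items":{"type":"object","properties":{"x":{"type":"number"},"y":{"type":"number"},"z":{"type":"number"},"twist":{"type":"number"}}}},"claw":{"type":"number"},"squeeze":{"type":"number"}},"required":["plan"]}

```bash
mkdir -p pics; ls; cat > h.py <<'E'
import numpy as np, cv2
from bench import read_state, grab_frame
from scipy.spatial.transform import Rotation as Ro
def ray(f,u,v,z):
    d=f['R'].T@np.linalg.inv(f['mtx'])@np.array([u,v,1.]); c=-f['R'].T@f['t']
    return c+d*(z-c[2])/d[2]
def proj(f,X):
    p=f['mtx']@(f['R']@np.array(X,float)+f['t']); return p[:2]/p[2]
def save(n,im): cv2.imwrite('pics/'+n+'.png',cv2.cvtColor(im,cv2.COLOR_RGB2BGR))
E
python3 - <<'E'
from h import *
s=read_state(); print(s); print(Ro.from_rotvec(s['orientation']).as_matrix().round(3))
for n in('top','scene'):
    f=grab_frame(n); save(n+'0',f['image']); np.save(n+'0.npy',f,allow_pickle=True); print(n,-f['R'].T@f['t'],f['R'].round(2).tolist(),f['mtx'].round(0).tolist())
E
```

```text
pics
{'clock': 0.0, 'joint_positions': array([ 9.87496871e-01,  5.28462813e-01,  1.43392485e+00,  2.11633981e-05,
        1.18137896e+00, -1.78486458e-01]), 'joint_vel': array([-0.00149761, -0.00017238, -0.00019326, -0.00053109, -0.0013177 ,
       -0.00069437]), 'joint_torque': array([-1.32936616e-04, -4.42356098e+01, -1.78024936e+01, -2.36850838e-04,
        8.43362999e-03, -1.71928127e-05]), 'eef_pos': array([0.24571043, 0.57389072, 0.2303285 ]), 'orientation': array([-1.5493865 ,  0.31829321, -0.31698755]), 'wrist_force': array([-1.08564745,  0.35292602, -0.56805214]), 'wrist_torque': array([ 0.0501215 , -0.01928392, -0.00536056]), 'width': 0.9986672055550144}
[[ 0.919 -0.001  0.394]
 [-0.394 -0.002  0.919]
 [-0.    -1.    -0.002]]
top [ 0.33245221 -0.00887244  1.35864187] [[-0.02, -1.0, -0.02], [-0.98, 0.02, -0.18], [0.18, 0.02, -0.98]] [[547.0, 0.0, 287.0], [0.0, 547.0, 193.0], [0.0, 0.0, 1.0]]
scene [1.16166379 0.33265362 0.72973235] [[-0.51, 0.86, -0.0], [0.57, 0.33, -0.75], [-0.65, -0.39, -0.66]] [[464.0, 0.0, 280.0], [0.0, 464.0, 216.0], [0.0, 0.0, 1.0]]
```

View pics/top0.png

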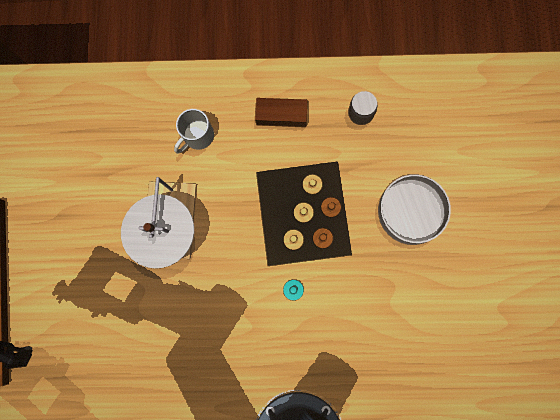

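View pics/scene0.png

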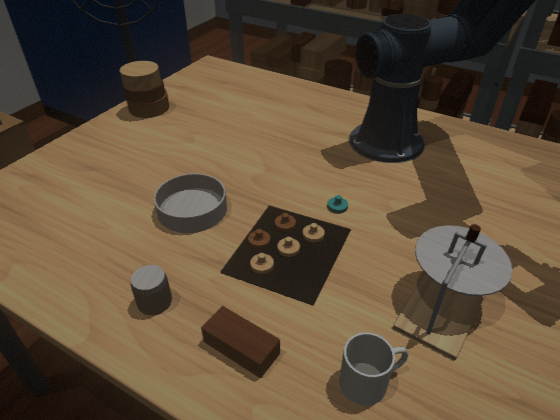

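```bash
cat > meas.py <<'E'
from h import *
from scipy.optimize import least_squares
def circ(P,R):
    r=least_squares(lambda c:np.hypot(*(P-c).T)-R,P.mean(0),loss='soft_l1',f_scale=.001); return r.x,np.median(abs(r.fun))
def lids(f):
    h=cv2.cvtColor(f['image'],cv2.COLOR_RGB2HSV); g=f['image'].max(2)
    mat=(g<60).astype(np.uint8)
    n,l,st,c=cv2.connectedComponentsWithStats(mat)
    # dark region that contains the mat centre
    u,v=proj(f,[.46,.0,.003]).astype(int); 
    cand=[i for i in range(1,n) if st[i,4]>2000 and st[i,0]<u<st[i,0]+st[i,2] and st[i,1]<v<st[i,1]+st[i,3]]
    m=(l==cand[0]).astype(np.uint8)
    hull=cv2.convexHull(cv2.findContours(m,0,1)[0][0] if len(cv2.findContours(m,0,1)[0])==1 else np.vstack(cv2.findContours(m,0,1)[0]))
    hm=cv2.fillConvexPoly(np.zeros_like(m),hull,1); hm=cv2.erode(hm,np.ones((5,5)))
    b=cv2.morphologyEx(hm&(g>=60).astype(np.uint8),cv2.MORPH_CLOSE,np.ones((5,5)))
    n,l,st,c=cv2.connectedComponentsWithStats(b); out=[]
    for i in range(1,n):
        if st[i,4]>60:
            q=np.vstack(cv2.findContours((l==i).astype(np.uint8),0,1)[0]); e=cv2.minEnclosingCircle(q)
            out.append((c[i],st[i,4],ray(f,*c[i],.011)[:2]))
    return out
def far(f,msk,c0,z,R):
    q=max(cv2.findContours(msk,0,cv2.CHAIN_APPROX_NONE)[0],key=cv2.contourArea); q=cv2.convexHull(q)[:,0] if 0 else q[:,0]
    P=np.array([ray(f,*p,z)[:2] for p in q.astype(float)]); n=(-f['R'].T@f['t'])[:2]
    c=c0
    for _ in range(4):
        d=P-c; k=(d@((c-n)/np.linalg.norm(c-n))>0)&(abs(np.hypot(*d.T)-R)<.02)
        c,e=circ(P[k],R)
    return c,e,k.sum()
E
python3 - <<'E'
from meas import *
f=np.load('top0.npy',allow_pickle=True).item(); g=np.load('scene0.npy',allow_pickle=True).item()
for n,x in(('top',f),('scene',g)):
    for c,a,p in lids(x): print(n,c.round(1),a,p.round(4))
h=cv2.cvtColor(f['image'],cv2.COLOR_RGB2HSV)
for n,(u,v),z,R in(('tin',(415,209),.048,.084),('cover',(158,231),.110,.086)):
    w=np.zeros(h.shape[:2],np.uint8); cv2.circle(w,(u,v),44,1,-1)
    m=cv2.morphologyEx(w*((h[...,1]<60)&(h[...,2]>60)).astype(np.uint8),cv2.MORPH_CLOSE,np.ones((5,5)))
    r=far(f,m,ray(f,u,v,z)[:2],z,R); print(n,r)
for nm,(u,v),z in (('lip',(149,230),.165),('rodback',(158,180),.15),('can',(364,100),.075),('off',(281,105),.045),('mug',(193,125),.09),('turq',(293,290),.01)): print(nm,ray(f,u,v,z).round(3))
a=f['image'][160:275,110:215]; b=g['image'][215:350,385:520]
a=cv2.resize(a,None,fx=4.5,fy=4.5); b=cv2.resize(b,(int(b.shape[1]*a.shape[0]/b.shape[0])//1,a.shape[0]))
im=np.hstack([a,b]);print(im.shape); im=cv2.resize(im,(800,int(im.shape[0]*800/im.shape[1]))); save('cov0',im)
E
```

```text
top [312.1 183.6] 321 [ 0.6052 -0.0458]
top [330.6 206.7] 318 [ 0.5456 -0.0905]
top [303.3 211.9] 330 [ 0.5337 -0.0222]
top [293.1 239.1] 341 [0.4663 0.0043]
top [322.5 237.7] 327 [ 0.4687 -0.0681]
scene [285. 221.] 224 [ 0.4653 -0.0716]
scene [313.3 231.4] 301 [0.4632 0.0015]
scene [259.1 237.6] 245 [ 0.5426 -0.0934]
scene [288.3 245.3] 324 [ 0.5308 -0.0249]
scene [261.6 262.3] 368 [ 0.6034 -0.0481]
tin (array([ 0.53151532, -0.29013078]), np.float64(0.0008206388581384338), np.int64(98))
cover (array([0.4815596 , 0.31486006]), np.float64(0.0007053048125661293), np.int64(116))
lip [0.477 0.32  0.165]
rodback [0.592 0.308 0.15 ]
can [ 0.799 -0.176  0.075]
off [0.802 0.029 0.045]
mug [0.74  0.242 0.09 ]
turq [0.343 0.007 0.01 ]
(518, 990, 3)
```

View pics/cov0.png

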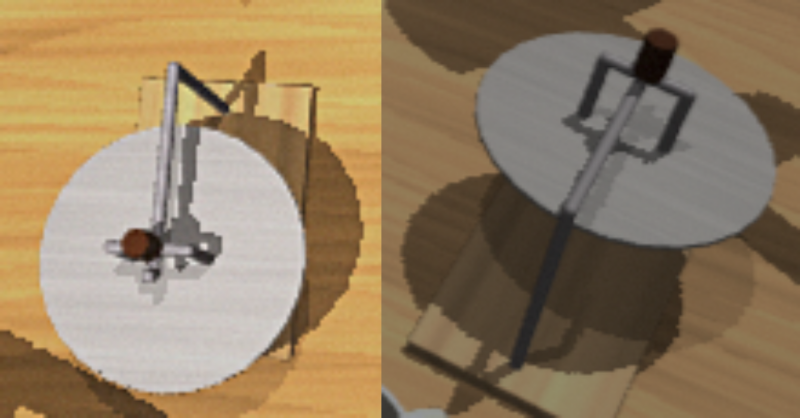

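```bash
cat >> h.py <<'E'
def sh(x,y,z,yaw,p=None,verbose=1):
    "shift (mm, tool axes) and twist units from the measured pose to a world target with jaw-axis yaw"
    s=read_state(); M=Ro.from_rotvec(s['orientation']).as_matrix(); p=s['eef_pos']
    d=M.T@(np.array([x,y,z])-p)*1000; cur=np.arctan2(M[1,2],M[0,2]); t=(cur-yaw+np.pi)%(2*np.pi)-np.pi
    print('x %.1f y %.1f z %.1f twist %.2f'%(*d,np.degrees(t)/5))
E
python3 - <<'E'
from h import *
f=np.load('top0.npy',allow_pickle=True).item(); g=np.load('scene0.npy',allow_pickle=True).item()
def tri(a,b):
    A=[];B=[]
    for x,(u,v) in((f,a),(g,b)):
        d=x['R'].T@np.linalg.inv(x['mtx'])@np.array([u,v,1.]);d/=np.linalg.norm(d);c=-x['R'].T@x['t'];P=np.eye(3)-np.outer(d,d);A.append(P);B.append(P@c)
    return np.linalg.lstsq(np.vstack(A),np.hstack(B),rcond=None)[0]
print('knob',tri((148.2,226),(474.7,227.9)),ray(f,148.2,226,.188),ray(g,474.7,227.9,.188))
l=ray(f,151.8,234.3,.165);b=ray(f,157.6,178.7,.152);d=b-l;print(l,b,np.arctan2(d[1],d[0]))
sh(.544,-.092,.11,0)
E
```

```text
knob [0.48300884 0.31735108 0.18536576] [0.48275242 0.31615871 0.188     ] [0.48606444 0.31785126 0.188     ]
[0.46715255 0.31399753 0.165     ] [0.59500787 0.30802296 0.152     ] -0.04669514744070298
x 536.5 y 121.2 z -494.4 twist 13.36
```

play_rows(plan=[{"x":30,"y":-10,"z":-28,"twist":0.7},{"x":60,"y":-10,"z":-55,"twist":1.5},{"x":90,"y":-10,"z":-83,"twist":2.2},{"x":120,"y":-10,"z":-110,"twist":3},{"x":150,"y":-10,"z":-138,"twist":3.7},{"x":180,"y":-10,"z":-166,"twist":4.5},{"x":210,"y":-10,"z":-193,"twist":5.2},{"x":240,"y":-10,"z":-221,"twist":6},{"x":270,"y":0,"z":-249,"twist":6.7},{"x":300,"y":0,"z":-276,"twist":7.5},{"x":330,"y":0,"z":-304,"twist":8.2},{"x":360,"y":20,"z":-332,"twist":9},{"x":390,"y":40,"z":-359,"twist":9.7},{"x":420,"y":60,"z":-387,"twist":10.5},{"x":450,"y":80,"z":-414,"twist":11.2},{"x":480,"y":100,"z":-442,"twist":12},{"x":510,"y":110,"z":-470,"twist":12.7},{"x":536.5,"y":121,"z":-494.4,"twist":13.36},{"x":536.5,"y":121,"z":-494.4,"twist":13.36},{"x":536.5,"y":121,"z":-494.4,"twist":13.36}], claw=45, squeeze=30)

```text
clock: 1.77
eef_pos: [0.5455, -0.0957, 0.1088]
orientation: [-1.209, 1.211, -1.213]
wrist_force: [-0.4, 0.2, -0.5]
width: 0.53
```

```bash
python3 - <<'E'
from h import *
print(read_state()['width'],read_state()['eef_pos'],read_state()['wrist_force'])
sh(.544,-.092,.022,0)
g=grab_frame('scene')
from meas import *
for c,a,p in lids(g): print(c.round(1),a,p.round(4))
im=g['image'][130:290,180:380]; save('s1',cv2.resize(im,(800,640))[:600])
E
```

```text
0.5297749735801969 [ 0.54553061 -0.0956827   0.10876353] [-0.40281353  0.17494434 -0.50201852]
x -3.9 y 86.8 z -1.5 twist -0.04
[285. 221.] 224 [ 0.4652 -0.0714]
[313.4 232.2] 297 [0.4653 0.0028]
[253.2 237.4] 76 [ 0.5489 -0.105 ]
[287.9 246.3] 327 [ 0.5337 -0.0242]
[261.4 262.9] 381 [ 0.6051 -0.0475]
```

View pics/s1.png

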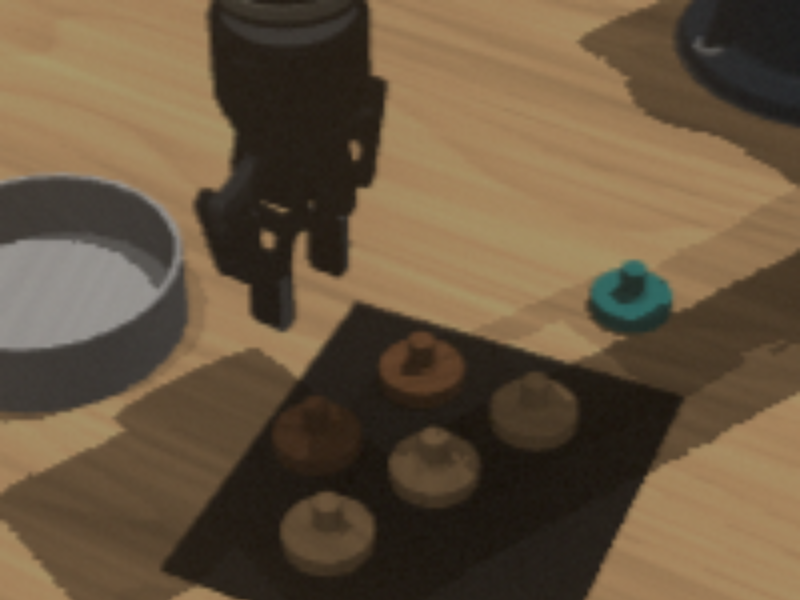

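play_rows(plan=[{"x":-4,"y":30,"z":-1.5},{"x":-4,"y":60,"z":-1.5},{"x":-4,"y":76,"z":-1.5},{"x":-4,"y":87,"z":-1.5},{"x":-4,"y":87,"z":-1.5},{"x":-4,"y":87,"z":-1.5}])

```text
validation failed for argument at $.pl...
```

play_rows(plan=[{"x":0,"y":0,"z":0},{"x":0,"y":0,"z":0},{"x":0,"y":0,"z":0},{"x":0,"y":0,"z":0},{"x":0,"y":0,"z":0},{"x":0,"y":0,"z":0},{"x":0,"y":0,"z":0},{"x":0,"y":0,"z":0}], claw=0)

```text
validation failed for argument at $.pl...
```

```bash
python3 - <<'E'
from h import *
s=read_state();print(s['width'],s['eef_pos'],s['wrist_force'])
sh(.5315,-.290+.051,.11,0)
E
```

```text
0.5280853850612092 [ 0.54392658 -0.09320539  0.10923559] [-0.09367117  0.0704479   0.27996684]
x 145.8 y -0.6 z -12.1 twist -0.03
```

play_rows(plan=[{"x":-1,"y":30,"z":0,"twist":0},{"x":-1,"y":60,"z":0,"twist":0},{"x":-1,"y":76,"z":0,"twist":0},{"x":-1,"y":87,"z":0,"twist":0},{"x":-1,"y":87,"z":0,"twist":0},{"x":-1,"y":87,"z":0,"twist":0}])

```text
clock: 2.32
eef_pos: [0.5433, -0.091, 0.0226]
orientation: [-1.212, 1.212, -1.208]
wrist_force: [0.9, 0.3, -0.7]
width: 0.527
```

play_rows(plan=[{"x":0,"y":0,"z":0,"twist":0},{"x":0,"y":0,"z":0,"twist":0},{"x":0,"y":0,"z":0,"twist":0},{"x":0,"y":0,"z":0,"twist":0},{"x":0,"y":0,"z":0,"twist":0},{"x":0,"y":0,"z":0,"twist":0},{"x":0,"y":0,"z":0,"twist":0},{"x":0,"y":0,"z":0,"twist":0}], claw=0)

```text
clock: 2.98
eef_pos: [0.5442, -0.091, 0.0241]
orientation: [-1.21, 1.21, -1.21]
wrist_force: [-0.1, 3.0, 6.8]
width: 0.165
```

```bash
python3 - <<'E'
from h import *
s=read_state();print(s['width'],s['eef_pos'],s['wrist_force'])
sh(.5315,-.290+.051,.11,0)
E
```

```text
0.16502791568342157 [ 0.5441728  -0.0909745   0.02407743] [-0.05947721  2.9812927   6.81064991]
x 148.1 y -85.8 z -12.6 twist -0.01
```

play_rows(plan=[{"x":0,"y":-30,"z":0,"twist":0},{"x":0,"y":-60,"z":0,"twist":0},{"x":15,"y":-86,"z":-1,"twist":0},{"x":50,"y":-86,"z":-4,"twist":0},{"x":85,"y":-86,"z":-8,"twist":0},{"x":120,"y":-86,"z":-11,"twist":0},{"x":148,"y":-86,"z":-12.6,"twist":0},{"x":148,"y":-86,"z":-12.6,"twist":0},{"x":148,"y":-86,"z":-12.6,"twist":0},{"x":148,"y":-86,"z":-12.6,"twist":0}])

```text
clock: 3.82
eef_pos: [0.5309, -0.2383, 0.1102]
orientation: [-1.21, 1.212, -1.209]
wrist_force: [0.6, -0.7, -0.4]
width: 0.164
```

```bash
python3 - <<'E'
from h import *
s=read_state();print(s['width'],s['eef_pos'],s['wrist_force'])
sh(.5315,-.290+.051,.026,0)
f=grab_frame('top');g=grab_frame('scene')
a=cv2.resize(f['image'][150:270,250:470],(440*9//10*2//2,216)); b=cv2.resize(g['image'][130:290,130:330],(480,384))
im=np.zeros((600,480,3),np.uint8); im[:216,:396]=a; im[216:]=b; save('c1',im)
E
```

```text
0.1635670979216366 [ 0.53091744 -0.23832181  0.1101781 ] [ 0.59042226 -0.74077398 -0.36499271]
x 0.7 y 84.2 z 0.7 twist -0.02
```

View pics/c1.png

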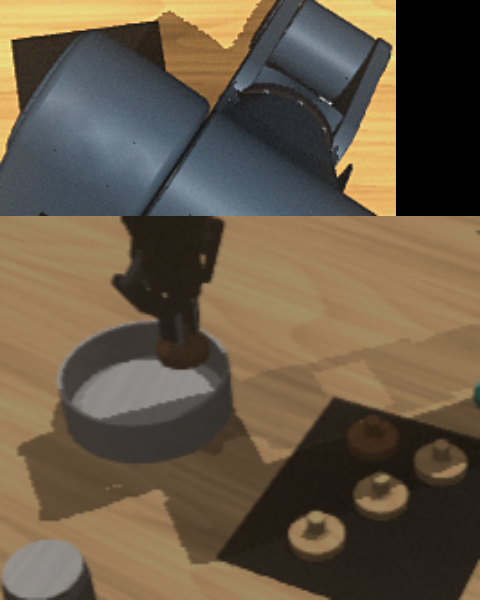

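play_rows(plan=[{"x":0.7,"y":30,"z":0.5,"twist":0},{"x":0.7,"y":55,"z":0.5,"twist":0},{"x":0.7,"y":72,"z":0.5,"twist":0},{"x":0.7,"y":80,"z":0.5,"twist":0},{"x":0.7,"y":85,"z":0.5,"twist":0},{"x":0.7,"y":85,"z":0.5,"twist":0},{"x":0.7,"y":85,"z":0.5,"twist":0}])

```text
clock: 4.5
eef_pos: [0.5316, -0.2372, 0.0256]
orientation: [-1.211, 1.21, -1.207]
wrist_force: [0.1, -0.3, 0.2]
width: 0.166
```

play_rows(plan=[{"x":-1,"y":0,"z":0,"twist":0},{"x":-2,"y":0,"z":0,"twist":0},{"x":-3,"y":0,"z":0,"twist":0},{"x":-3,"y":0,"z":0,"twist":0},{"x":-3,"y":0,"z":0,"twist":0}])

```text
clock: 4.92
eef_pos: [0.5323, -0.2347, 0.026]
orientation: [-1.21, 1.209, -1.209]
wrist_force: [0.9, -2.9, 0.6]
width: 0.163
```

play_rows(plan=[{"x":1,"y":0,"z":0,"twist":0},{"x":1,"y":0,"z":0,"twist":0},{"x":1,"y":0,"z":0,"twist":0},{"x":1,"y":0,"z":0,"twist":0},{"x":1,"y":-25,"z":0,"twist":0},{"x":1,"y":-60,"z":0,"twist":0},{"x":0,"y":-85,"z":0,"twist":0},{"x":-40,"y":-85,"z":-20,"twist":0},{"x":-75,"y":-85,"z":-35,"twist":0},{"x":-110,"y":-85,"z":-50,"twist":0},{"x":-145,"y":-85,"z":-60,"twist":0},{"x":-165,"y":-85,"z":-67,"twist":0},{"x":-165,"y":-85,"z":-67,"twist":0},{"x":-165,"y":-85,"z":-67,"twist":0}], claw=32)

```text
clock: 6.08
eef_pos: [0.4647, -0.0685, 0.1111]
orientation: [-1.212, 1.207, -1.206]
wrist_force: [0.1, 0.0, 0.1]
width: 0.377
```

```bash
python3 - <<'E'
from meas import *
s=read_state();print(s['width'],s['eef_pos'],s['wrist_force'])
g=grab_frame('scene'); f=grab_frame('top')
for c,a,p in lids(g): print(c.round(1),a,p.round(4))
sh(.466,-.070,.025,0)
a=cv2.resize(f['image'][150:270,250:470],(396,216)); b=cv2.resize(g['image'][130:290,130:330],(480,384))
im=np.zeros((600,480,3),np.uint8); im[:216,:396]=a; im[216:]=b; save('c2',im)
E
```

```text
0.3766109401078769 [ 0.46465201 -0.06851895  0.11110722] [0.10215328 0.03832856 0.13170569]
[285.5 220.9] 206 [ 0.4644 -0.0707]
[312.9 232. ] 295 [0.4654 0.0017]
[288.  246.1] 325 [ 0.533  -0.0243]
[261.3 262.8] 376 [ 0.605  -0.0477]
x -0.6 y 86.2 z -0.4 twist 0.01
```

View pics/c2.png

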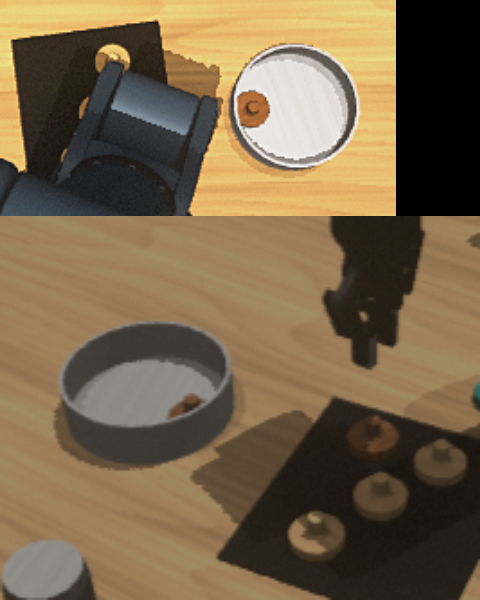

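play_rows(plan=[{"x":-0.5,"y":30,"z":0,"twist":0},{"x":-0.5,"y":60,"z":0,"twist":0},{"x":-0.5,"y":78,"z":0,"twist":0},{"x":-0.5,"y":86,"z":0,"twist":0},{"x":-0.5,"y":86,"z":0,"twist":0},{"x":-0.5,"y":86,"z":0,"twist":0}])

```text
clock: 6.68
eef_pos: [0.467, -0.071, 0.0251]
orientation: [-1.209, 1.208, -1.211]
wrist_force: [0.4, -0.6, 0.9]
width: 0.371
```

play_rows(plan=[{"x":0,"y":0,"z":0,"twist":0},{"x":0,"y":0,"z":0,"twist":0},{"x":0,"y":0,"z":0,"twist":0},{"x":0,"y":0,"z":0,"twist":0},{"x":0,"y":0,"z":0,"twist":0},{"x":0,"y":0,"z":0,"twist":0}], claw=0)

```text
clock: 7.18
eef_pos: [0.4679, -0.0715, 0.026]
orientation: [-1.208, 1.205, -1.213]
wrist_force: [-0.2, -1.3, 6.8]
width: 0.164
```

```bash
python3 - <<'E'
from h import *
s=read_state();print(s['width'],s['eef_pos'],s['wrist_force'])
sh(.5315,-.290-.051,.11,0)
E
```

```text
0.16421380273643252 [ 0.467897   -0.07149085  0.02604308] [-0.18803011 -1.25754011  6.78610768]
x 269.7 y -83.0 z 64.0 twist -0.00
```

play_rows(plan=[{"x":0,"y":-30,"z":0,"twist":0},{"x":0,"y":-60,"z":0,"twist":0},{"x":20,"y":-83,"z":4,"twist":0},{"x":55,"y":-83,"z":14,"twist":0},{"x":90,"y":-83,"z":22,"twist":0},{"x":125,"y":-83,"z":30,"twist":0},{"x":160,"y":-83,"z":40,"twist":0},{"x":195,"y":-83,"z":48,"twist":0},{"x":230,"y":-83,"z":56,"twist":0},{"x":255,"y":-83,"z":61,"twist":0},{"x":270,"y":-83,"z":64,"twist":0},{"x":270,"y":-83,"z":64,"twist":0},{"x":270,"y":-83,"z":64,"twist":0},{"x":270,"y":-83,"z":64,"twist":0}])

```text
clock: 8.35
eef_pos: [0.5306, -0.3395, 0.1095]
orientation: [-1.208, 1.207, -1.21]
wrist_force: [-1.0, 0.6, -0.6]
width: 0.165
```

```bash
python3 - <<'E'
from h import *
s=read_state();print(s['width'],s['eef_pos'],s['wrist_force'])
sh(.5315,-.290-.051,.027,0)
E
```

```text
0.16491962541818456 [ 0.53059584 -0.33945142  0.10948908] [-0.96131012  0.61229127 -0.61661363]
x 1.5 y 82.5 z 0.7 twist 0.00
```

play_rows(plan=[{"x":1.0,"y":30,"z":0.5,"twist":0},{"x":1.0,"y":55,"z":0.5,"twist":0},{"x":1.0,"y":72,"z":0.5,"twist":0},{"x":1.0,"y":80,"z":0.5,"twist":0},{"x":1.0,"y":82.5,"z":0.5,"twist":0},{"x":1.0,"y":82.5,"z":0.5,"twist":0},{"x":1.0,"y":82.5,"z":0.5,"twist":0}])

```text
clock: 8.93
eef_pos: [0.5318, -0.34, 0.0278]
orientation: [-1.208, 1.206, -1.211]
wrist_force: [0.6, 0.1, -0.2]
width: 0.162
```

play_rows(plan=[{"x":1,"y":0,"z":0,"twist":0},{"x":2,"y":0,"z":0,"twist":0},{"x":3,"y":0,"z":0,"twist":0},{"x":3,"y":0,"z":0,"twist":0},{"x":3,"y":0,"z":0,"twist":0}])

```text
clock: 9.35
eef_pos: [0.5319, -0.3433, 0.0281]
orientation: [-1.208, 1.205, -1.211]
wrist_force: [-0.3, -0.4, 0.2]
width: 0.167
```

play_rows(plan=[{"x":1,"y":1,"z":0,"twist":0},{"x":2,"y":1,"z":0,"twist":0},{"x":2,"y":1,"z":0,"twist":0}])

```text
clock: 9.6
eef_pos: [0.5319, -0.3456, 0.027]
orientation: [-1.208, 1.205, -1.211]
wrist_force: [-0.0, -0.1, -0.7]
width: 0.165
```

play_rows(plan=[{"x":0,"y":0,"z":0,"twist":0},{"x":0,"y":0,"z":0,"twist":0},{"x":0,"y":0,"z":0,"twist":0},{"x":-1,"y":-25,"z":0,"twist":0},{"x":-1,"y":-60,"z":0,"twist":0},{"x":-5,"y":-85,"z":0,"twist":-1},{"x":-30,"y":-85,"z":0,"twist":-2.4},{"x":-55,"y":-85,"z":0,"twist":-3.8},{"x":-80,"y":-85,"z":0,"twist":-5.2},{"x":-105,"y":-85,"z":0,"twist":-6.6},{"x":-130,"y":-85,"z":0,"twist":-8},{"x":-155,"y":-85,"z":0,"twist":-9.4},{"x":-180,"y":-85,"z":0,"twist":-10.8},{"x":-205,"y":-85,"z":0,"twist":-12.2},{"x":-230,"y":-85,"z":1,"twist":-13.6},{"x":-255,"y":-85,"z":1,"twist":-15},{"x":-280,"y":-85,"z":1,"twist":-16.4},{"x":-305,"y":-85,"z":2,"twist":-17.6},{"x":-321,"y":-85,"z":2,"twist":-18},{"x":-321,"y":-85,"z":2,"twist":-18}], claw=32)

```text
clock: 11.27
eef_pos: [0.5326, -0.0213, 0.1116]
orientation: [-1.571, -0.006, 0.002]
wrist_force: [0.4, -0.2, 0.1]
width: 0.376
```

```bash
python3 - <<'E'
from meas import *
s=read_state();print(s['width'],s['eef_pos'],s['wrist_force'])
g=grab_frame('scene'); f=grab_frame('top')
for c,a,p in lids(g): print(c.round(1),a,p.round(4))
sh(.5336,-.0235,.026,np.pi/2)
a=cv2.resize(f['image'][150:270,250:470],(396,216)); b=cv2.resize(g['image'][130:290,130:330],(480,384))
im=np.zeros((600,480,3),np.uint8); im[:216,:396]=a; im[216:]=b; save('c3',im)
E
```

```text
0.3764598968280076 [ 0.53260961 -0.02132999  0.11156451] [ 0.39873234 -0.19959875  0.09156889]
[198.5  11.5] 716 [-0.6191 -1.1832]
[14.8 79.3] 2392 [ 0.3003 -1.2857]
[520.2  15.6] 77 [-1.3227  0.1453]
[548.4  34.4] 488 [-1.1305  0.2901]
[379.2  18.7] 130 [-0.9551 -0.4028]
[432.4  35.2] 576 [-0.8737 -0.1308]
[171.6 153.5] 34700 [ 0.382  -0.4866]
[288.6  53.2] 620 [-0.3986 -0.5603]
[400.4 174.9] 22859 [0.1552 0.0969]
[306.9 186.4] 67 [ 0.3231 -0.0904]
[288.9 199.4] 239 [ 0.3918 -0.1036]
[287.9 246.3] 332 [ 0.5337 -0.0242]
[261.4 263. ] 386 [ 0.6052 -0.0473]
x -0.3 y 85.6 z 0.8 twist 0.02
```

View pics/c3.png

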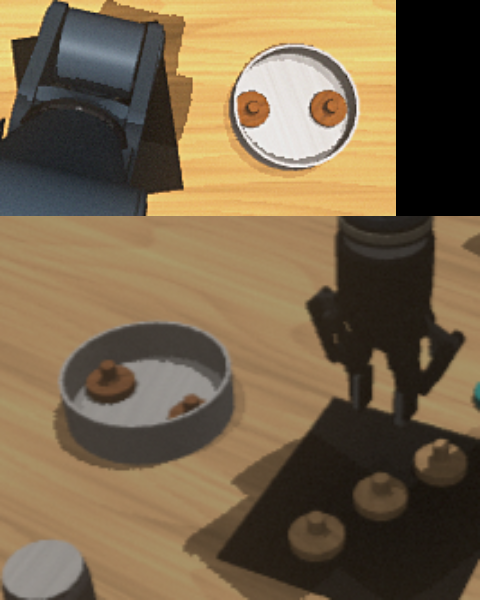

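play_rows(plan=[{"x":0,"y":30,"z":0,"twist":0},{"x":0,"y":60,"z":0,"twist":0},{"x":0,"y":78,"z":0,"twist":0},{"x":0,"y":85.5,"z":0,"twist":0},{"x":0,"y":85.5,"z":0,"twist":0},{"x":0,"y":85.5,"z":0,"twist":0}])

```text
clock: 11.87
eef_pos: [0.5342, -0.0252, 0.0263]
orientation: [-1.573, -0.003, -0.003]
wrist_force: [0.0, -0.2, 0.5]
width: 0.377
```

play_rows(plan=[{"x":0,"y":0,"z":0,"twist":0},{"x":0,"y":0,"z":0,"twist":0},{"x":0,"y":0,"z":0,"twist":0},{"x":0,"y":0,"z":0,"twist":0},{"x":0,"y":0,"z":0,"twist":0},{"x":0,"y":0,"z":0,"twist":0}], claw=0)

```text
clock: 12.37
eef_pos: [0.5354, -0.0258, 0.0275]
orientation: [-1.574, -0.006, -0.005]
wrist_force: [-0.5, -2.1, 6.1]
width: 0.158
```

```bash
python3 - <<'E'
from h import *
s=read_state();print(s['width'],s['eef_pos'],s['wrist_force'])
sh(.5315-.050,-.290,.11,np.pi/2)
E
```

```text
0.15838985839227607 [ 0.53539993 -0.02575256  0.02752187] [-0.45953261 -2.09823461  6.07893891]
x -53.5 y -82.0 z -264.5 twist 0.01
```

play_rows(plan=[{"x":0,"y":-30,"z":0,"twist":0},{"x":0,"y":-60,"z":0,"twist":0},{"x":-4,"y":-82,"z":-20,"twist":0},{"x":-11,"y":-82,"z":-55,"twist":0},{"x":-18,"y":-82,"z":-90,"twist":0},{"x":-25,"y":-82,"z":-125,"twist":0},{"x":-32,"y":-82,"z":-160,"twist":0},{"x":-39,"y":-82,"z":-195,"twist":0},{"x":-46,"y":-82,"z":-230,"twist":0},{"x":-52,"y":-82,"z":-255,"twist":0},{"x":-53.5,"y":-82,"z":-264.5,"twist":0},{"x":-53.5,"y":-82,"z":-264.5,"twist":0},{"x":-53.5,"y":-82,"z":-264.5,"twist":0},{"x":-53.5,"y":-82,"z":-264.5,"twist":0}])

```text
clock: 13.53
eef_pos: [0.4812, -0.288, 0.1098]
orientation: [-1.572, -0.006, -0.003]
wrist_force: [0.0, -0.5, 0.2]
width: 0.16
```

```bash
python3 - <<'E'
from h import *
s=read_state();print(s['width'],s['eef_pos'],s['wrist_force'])
sh(.5315-.051,-.290,.0285,np.pi/2)
E
```

```text
0.15980740628717005 [ 0.48115726 -0.28800734  0.10977441] [ 0.01054891 -0.45501202  0.15862474]
x -1.1 y 81.3 z -1.9 twist 0.02
```

play_rows(plan=[{"x":-0.5,"y":30,"z":-1,"twist":0},{"x":-0.5,"y":55,"z":-1,"twist":0},{"x":-0.5,"y":72,"z":-1,"twist":0},{"x":-0.5,"y":79,"z":-1,"twist":0},{"x":-0.5,"y":81.5,"z":-1,"twist":0},{"x":-0.5,"y":81.5,"z":-1,"twist":0},{"x":-0.5,"y":81.5,"z":-1,"twist":0}])

```text
clock: 14.12
eef_pos: [0.4819, -0.2888, 0.029]
orientation: [-1.573, -0.008, -0.003]
wrist_force: [0.2, 1.1, 0.2]
width: 0.162
```

play_rows(plan=[{"x":-1.5,"y":0,"z":0,"twist":0},{"x":-3,"y":0,"z":0,"twist":0},{"x":-4,"y":0,"z":0,"twist":0},{"x":-4,"y":0,"z":0,"twist":0},{"x":-4,"y":0,"z":0,"twist":0}])

```text
clock: 14.53
eef_pos: [0.4795, -0.2897, 0.0299]
orientation: [-1.576, -0.01, -0.007]
wrist_force: [4.4, 0.8, 3.1]
width: 0.159
```

play_rows(plan=[{"x":1,"y":0,"z":0,"twist":0},{"x":1,"y":0,"z":0,"twist":0},{"x":1,"y":0,"z":0,"twist":0},{"x":1,"y":0,"z":0,"twist":0},{"x":1,"y":-25,"z":0,"twist":0},{"x":1,"y":-60,"z":0,"twist":0},{"x":5,"y":-82,"z":5,"twist":0},{"x":20,"y":-82,"z":35,"twist":0},{"x":35,"y":-82,"z":68,"twist":0},{"x":50,"y":-82,"z":100,"twist":0},{"x":65,"y":-82,"z":130,"twist":0},{"x":80,"y":-82,"z":160,"twist":0},{"x":95,"y":-82,"z":190,"twist":0},{"x":110,"y":-82,"z":218,"twist":0},{"x":125,"y":-82,"z":243,"twist":0},{"x":125,"y":-82,"z":243,"twist":0},{"x":125,"y":-82,"z":243,"twist":0},{"x":125,"y":-82,"z":243,"twist":0}], claw=32)

```text
clock: 16.03
eef_pos: [0.6021, -0.0462, 0.1115]
orientation: [-1.576, -0.009, -0.005]
wrist_force: [-0.3, -0.2, -0.2]
width: 0.37
```

```bash
sed -i "s/    u,v=proj(f,\[.46,.0,.003\]).astype(int); /    w=np.zeros_like(mat); cv2.fillConvexPoly(w,np.array([proj(f,[.535+a,-.04+b,.003]) for a,b in((-.14,-.12),(.14,-.12),(.14,.12),(-.14,.12))]).astype(int),1); mat*=w/; s/    cand=.*/    cand=[1+np.argmax(st[1:,4])]/" meas.py
sed -i '/cand=\[1/d' meas.py; sed -i 's/    m=(l==cand\[0\])/    n,l,st,c=cv2.connectedComponentsWithStats(mat); cand=[1+np.argmax(st[1:,4])]\n    m=(l==cand[0])/' meas.py
python3 - <<'E'
from meas import *
s=read_state();print(s['width'],s['eef_pos'],s['wrist_force'])
g=grab_frame('scene')
for c,a,p in lids(g): print(c.round(1),a,p.round(4))
sh(.6045,-.047,.027,np.pi/2)
E
```

```text
0.3704653169062591 [ 0.60213826 -0.04620342  0.11154285] [-0.27315133 -0.21302823 -0.23549259]
[310.4 225.6] 533 [ 0.449  -0.0133]
[253.7 222.9] 113 [ 0.5078 -0.1307]
[261.3 263. ] 383 [ 0.6055 -0.0473]
x 1.7 y 84.6 z 0.2 twist 0.02
```

play_rows(plan=[{"x":2,"y":30,"z":0,"twist":0},{"x":2,"y":60,"z":0,"twist":0},{"x":2,"y":78,"z":0,"twist":0},{"x":2,"y":84.5,"z":0,"twist":0},{"x":2,"y":84.5,"z":0,"twist":0},{"x":2,"y":84.5,"z":0,"twist":0}])

```text
clock: 16.58
eef_pos: [0.6048, -0.0482, 0.0275]
orientation: [-1.576, -0.007, -0.007]
wrist_force: [-0.3, 1.1, 0.0]
width: 0.374
```

play_rows(plan=[{"x":0,"y":0,"z":0,"twist":0},{"x":0,"y":0,"z":0,"twist":0},{"x":0,"y":0,"z":0,"twist":0},{"x":0,"y":0,"z":0,"twist":0},{"x":0,"y":0,"z":0,"twist":0},{"x":0,"y":0,"z":0,"twist":0}], claw=0)

```text
clock: 17.08
eef_pos: [0.6059, -0.0489, 0.029]
orientation: [-1.577, -0.01, -0.009]
wrist_force: [-1.0, -1.4, 5.9]
width: 0.161
```

```bash
python3 - <<'E'
from h import *
s=read_state();print(s['width'],s['eef_pos'],s['wrist_force'])
sh(.5315+.051,-.290,.11,np.pi/2)
E
```

```text
0.16088428363602542 [ 0.60590425 -0.04887228  0.02902761] [-1.01844815 -1.40311762  5.8801712 ]
x -22.7 y -79.7 z -241.6 twist 0.01
```

play_rows(plan=[{"x":0,"y":-30,"z":0,"twist":0},{"x":0,"y":-60,"z":0,"twist":0},{"x":-2,"y":-80,"z":-20,"twist":0},{"x":-5,"y":-80,"z":-55,"twist":0},{"x":-8,"y":-80,"z":-90,"twist":0},{"x":-12,"y":-80,"z":-125,"twist":0},{"x":-15,"y":-80,"z":-160,"twist":0},{"x":-19,"y":-80,"z":-195,"twist":0},{"x":-22,"y":-80,"z":-225,"twist":0},{"x":-22.5,"y":-80,"z":-242,"twist":0},{"x":-22.5,"y":-80,"z":-242,"twist":0},{"x":-22.5,"y":-80,"z":-242,"twist":0},{"x":-22.5,"y":-80,"z":-242,"twist":0}])

```text
clock: 18.17
eef_pos: [0.5824, -0.2885, 0.11]
orientation: [-1.576, -0.009, -0.007]
wrist_force: [-0.2, -0.5, -0.6]
width: 0.159
```

```bash
python3 - <<'E'
from h import *
s=read_state();print(s['width'],s['eef_pos'],s['wrist_force'])
sh(.5315+.051,-.290,.030,np.pi/2)
E
```

```text
0.1592188142428309 [ 0.58235799 -0.28850219  0.11000934] [-0.22887188 -0.50730479 -0.63192665]
x -0.7 y 80.0 z -1.1 twist 0.02
```

play_rows(plan=[{"x":-0.5,"y":30,"z":-1,"twist":0},{"x":-0.5,"y":55,"z":-1,"twist":0},{"x":-0.5,"y":72,"z":-1,"twist":0},{"x":-0.5,"y":78,"z":-1,"twist":0},{"x":-0.5,"y":80.5,"z":-1,"twist":0},{"x":-0.5,"y":80.5,"z":-1,"twist":0},{"x":-0.5,"y":80.5,"z":-1,"twist":0}])

```text
clock: 18.75
eef_pos: [0.5833, -0.2884, 0.0301]
orientation: [-1.576, -0.011, -0.006]
wrist_force: [0.8, -0.2, -0.6]
width: 0.159
```

play_rows(plan=[{"x":1.5,"y":0,"z":0,"twist":0},{"x":3,"y":0,"z":0,"twist":0},{"x":4,"y":0,"z":0,"twist":0},{"x":4,"y":0,"z":0,"twist":0},{"x":4,"y":0,"z":0,"twist":0}])

```text
clock: 19.17
eef_pos: [0.5875, -0.2885, 0.0302]
orientation: [-1.576, -0.012, -0.006]
wrist_force: [-0.4, -0.6, -0.6]
width: 0.155
```

play_rows(plan=[{"x":0,"y":0,"z":0,"twist":0},{"x":0,"y":0,"z":0,"twist":0},{"x":0,"y":0,"z":0,"twist":0},{"x":0,"y":0,"z":0,"twist":0},{"x":0,"y":-25,"z":0,"twist":0},{"x":0,"y":-60,"z":0,"twist":0},{"x":-5,"y":-82,"z":5,"twist":0},{"x":-18,"y":-82,"z":40,"twist":0},{"x":-31,"y":-82,"z":75,"twist":0},{"x":-44,"y":-82,"z":110,"twist":0},{"x":-58,"y":-82,"z":145,"twist":0},{"x":-73,"y":-82,"z":180,"twist":0},{"x":-88,"y":-82,"z":215,"twist":0},{"x":-104,"y":-82,"z":250,"twist":0},{"x":-118,"y":-82,"z":280,"twist":0},{"x":-122,"y":-82,"z":291,"twist":0},{"x":-122,"y":-82,"z":291,"twist":0},{"x":-122,"y":-82,"z":291,"twist":0},{"x":-122,"y":-82,"z":291,"twist":0}], claw=32)

```text
clock: 20.75
eef_pos: [0.4657, 0.0011, 0.1097]
orientation: [-1.577, -0.013, -0.009]
wrist_force: [-0.5, 0.4, 0.6]
width: 0.373
```

```bash
python3 - <<'E'
from meas import *
s=read_state();print(s['width'],s['eef_pos'],s['wrist_force'])
g=grab_frame('scene'); f=grab_frame('top')
for c,a,p in lids(g): print(c.round(1),a,p.round(4))
sh(.4655,.003,.027,np.pi/2)
a=cv2.resize(f['image'][160:260,370:460],(450,500)); b=cv2.resize(g['image'][165:265,145:355],(800,381))[:,:]
im=np.zeros((600,800,3),np.uint8); im[:381]=b; im[381:,:]=0; im=np.hstack([cv2.resize(a,(350,389)),cv2.resize(b,(450,214)).repeat(1,0) if 0 else np.vstack([cv2.resize(b,(450,214)),np.zeros((175,450,3),np.uint8)])]); save('c4',im)
E
```

```text
0.3725881271822959 [0.46568404 0.00113856 0.10968641] [-0.52462258  0.35507205  0.55326953]
[312.9 232.1] 313 [0.4656 0.0017]
x -0.9 y 82.5 z 2.6 twist 0.02
```

View pics/c4.png

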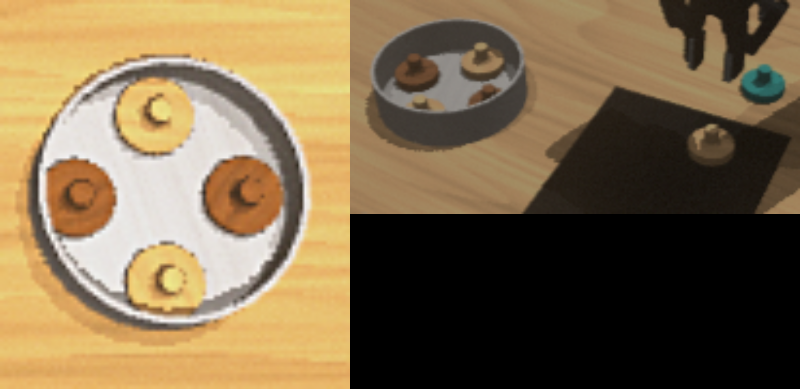

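play_rows(plan=[{"x":-0.5,"y":30,"z":1,"twist":0},{"x":-0.5,"y":60,"z":1,"twist":0},{"x":-0.5,"y":76,"z":1,"twist":0},{"x":-0.5,"y":82.5,"z":1,"twist":0},{"x":-0.5,"y":82.5,"z":1,"twist":0},{"x":-0.5,"y":82.5,"z":1,"twist":0}])

```text
clock: 21.35
eef_pos: [0.4664, 0.0007, 0.027]
orientation: [-1.577, -0.011, -0.01]
wrist_force: [-1.0, -1.1, 0.0]
width: 0.373
```

play_rows(plan=[{"x":0,"y":0,"z":0,"twist":0},{"x":0,"y":0,"z":0,"twist":0},{"x":0,"y":0,"z":0,"twist":0},{"x":0,"y":0,"z":0,"twist":0},{"x":0,"y":0,"z":0,"twist":0},{"x":0,"y":0,"z":0,"twist":0}], claw=0)

```text
clock: 21.85
eef_pos: [0.4674, 0.0003, 0.028]
orientation: [-1.577, -0.014, -0.012]
wrist_force: [-0.1, -1.2, 8.3]
width: 0.161
```

```bash
python3 - <<'E'
from h import *
s=read_state();print(s['width'],s['eef_pos'],s['wrist_force'])
f=np.load('top0.npy',allow_pickle=True).item()
P=np.array([ray(f,*p,.036)[:2] for p in((410.6,188.3),(391.1,209.6),(433.5,208.8),(414.2,232))]);print(P.round(4))
sh(.5315,-.290,.11,np.pi/2)
E
```

```text
0.16140732688678452 [4.67435785e-01 3.10016223e-04 2.79877280e-02] [-0.08748611 -1.17542328  8.27302039]
[[ 0.5835 -0.2861]
 [ 0.5316 -0.2358]
 [ 0.5316 -0.3387]
 [ 0.4759 -0.2887]]
x 65.1 y -79.0 z -290.9 twist 0.01
```

play_rows(plan=[{"x":0,"y":-30,"z":0,"twist":0},{"x":0,"y":-60,"z":0,"twist":0},{"x":4,"y":-79,"z":-20,"twist":0},{"x":12,"y":-79,"z":-55,"twist":0},{"x":20,"y":-79,"z":-90,"twist":0},{"x":28,"y":-79,"z":-125,"twist":0},{"x":36,"y":-79,"z":-160,"twist":0},{"x":44,"y":-79,"z":-195,"twist":0},{"x":52,"y":-79,"z":-230,"twist":0},{"x":60,"y":-79,"z":-262,"twist":0},{"x":65,"y":-79,"z":-290,"twist":0},{"x":65,"y":-79,"z":-290,"twist":0},{"x":65,"y":-79,"z":-290,"twist":0},{"x":65,"y":-79,"z":-290,"twist":0}])

```text
clock: 23.02
eef_pos: [0.5304, -0.288, 0.1095]
orientation: [-1.576, -0.012, -0.011]
wrist_force: [-0.2, 0.4, -0.3]
width: 0.166
```

```bash
python3 - <<'E'
from h import *
s=read_state();print(s['width'],s['eef_pos'],s['wrist_force'])
sh(.5315,-.2885,.0295,np.pi/2)
E
```

```text
0.16640743518716067 [ 0.53040718 -0.2880131   0.10953307] [-0.24976436  0.39229137 -0.31214319]
x -0.1 y 80.0 z -0.1 twist 0.01
```

play_rows(plan=[{"x":0,"y":30,"z":0,"twist":0},{"x":0,"y":55,"z":0,"twist":0},{"x":0,"y":66,"z":0,"twist":0},{"x":0,"y":72,"z":0,"twist":0},{"x":0,"y":76,"z":0,"twist":0},{"x":0,"y":80,"z":0,"twist":0},{"x":0,"y":80,"z":0,"twist":0},{"x":0,"y":80,"z":0,"twist":0}])

```text
clock: 23.68
eef_pos: [0.5318, -0.2881, 0.0299]
orientation: [-1.576, -0.012, -0.011]
wrist_force: [0.7, 0.1, -1.3]
width: 0.156
```

play_rows(plan=[{"x":0,"y":0,"z":0,"twist":0},{"x":0,"y":0,"z":0,"twist":0},{"x":0,"y":0,"z":0,"twist":0},{"x":0,"y":0,"z":0,"twist":0},{"x":0,"y":-25,"z":0,"twist":0},{"x":0,"y":-60,"z":0,"twist":0},{"x":0,"y":-95,"z":10,"twist":0},{"x":0,"y":-125,"z":35,"twist":0},{"x":0,"y":-150,"z":65,"twist":0},{"x":0,"y":-175,"z":95,"twist":0},{"x":0,"y":-200,"z":125,"twist":0},{"x":-4,"y":-220,"z":160,"twist":0},{"x":-8,"y":-220,"z":195,"twist":0},{"x":-12,"y":-220,"z":230,"twist":0},{"x":-16,"y":-220,"z":265,"twist":0},{"x":-20,"y":-220,"z":300,"twist":0},{"x":-24,"y":-220,"z":335,"twist":0},{"x":-28,"y":-220,"z":370,"twist":0},{"x":-32,"y":-220,"z":405,"twist":0},{"x":-36,"y":-220,"z":440,"twist":0}], claw=32)

```text
clock: 25.35
eef_pos: [0.4914, 0.1545, 0.2474]
orientation: [-1.576, -0.012, -0.011]
wrist_force: [0.6, -0.5, 0.3]
width: 0.373
```

```bash
python3 - <<'E'
from meas import *
s=read_state();print(s['width'],s['eef_pos'],s['wrist_force'])
f=grab_frame('top'); h=cv2.cvtColor(f['image'],cv2.COLOR_RGB2HSV)
w=np.zeros(h.shape[:2],np.uint8); cv2.circle(w,(415,209),44,1,-1)
m=cv2.morphologyEx(w*((h[...,1]<60)&(h[...,2]>60)).astype(np.uint8),cv2.MORPH_CLOSE,np.ones((9,9)))
print(far(f,m,ray(f,415,209,.048)[:2],.048,.084))
sh(.483,.3155,.25,np.pi/2-.047)
g=grab_frame('scene')
a=cv2.resize(f['image'][160:260,370:460],(450,500)); b=cv2.resize(g['image'][165:235,145:235],(350,272))
im=np.zeros((500,800,3),np.uint8); im[:,:450]=a; im[:272,450:]=b; save('c5',im)
E
```

```text
0.37338908294883294 [0.49143327 0.15447394 0.24743074] [ 0.63917426 -0.52488855  0.27254034]
(array([ 0.53143207, -0.28847318]), np.float64(0.0007493647956701849), np.int64(99))
x -6.3 y -2.6 z 155.3 twist 0.59
```

View pics/c5.png

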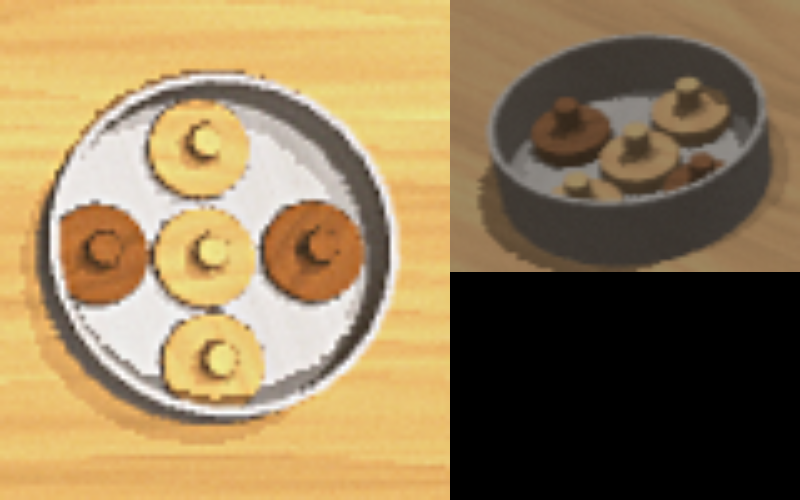

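play_rows(plan=[{"x":-2,"y":-2,"z":30,"twist":0.1},{"x":-3,"y":-2,"z":60,"twist":0.3},{"x":-4,"y":-2,"z":90,"twist":0.4},{"x":-5,"y":-2,"z":120,"twist":0.6},{"x":-6,"y":-2,"z":145,"twist":0.6},{"x":-6.3,"y":-2,"z":155,"twist":0.6},{"x":-6.3,"y":-2,"z":155,"twist":0.6},{"x":-6.3,"y":-2,"z":155,"twist":0.6},{"x":-6.3,"y":-2,"z":155,"twist":0.6}], claw=36)

```text
clock: 26.2
eef_pos: [0.4833, 0.3106, 0.2486]
orientation: [-1.574, 0.026, -0.048]
wrist_force: [-0.6, -0.8, -0.6]
width: 0.421
```

```bash
python3 - <<'E'
from h import *
s=read_state();print(s['width'],s['eef_pos'],s['wrist_force'])
sh(.483,.3160,.173,np.pi/2-.047)
g=grab_frame('scene'); save('c6',cv2.resize(g['image'][150:300,390:540],(600,600)))
E
```

```text
0.4207309774622848 [0.48326858 0.31056282 0.24857736] [-0.56868696 -0.76668721 -0.58326589]
x -1.6 y 75.5 z 5.7 twist 0.00
```

View pics/c6.png

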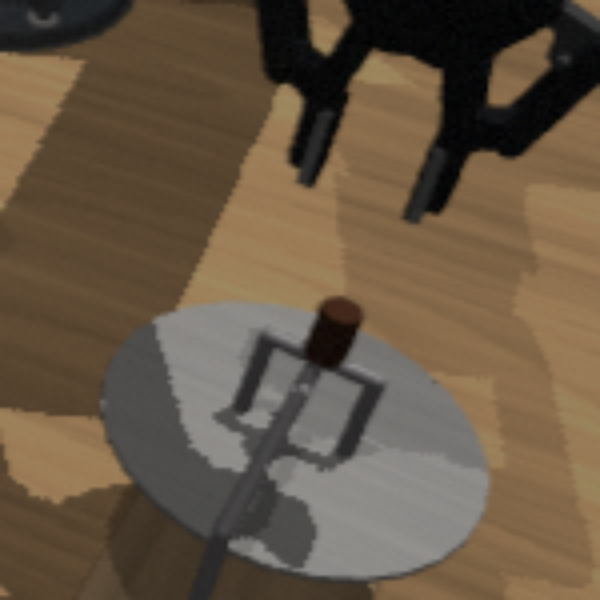

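```bash
python3 - <<'E'
from h import *
g=np.load('scene0.npy',allow_pickle=True).item()
print(proj(g,[.4833,.3106,.253]),proj(g,[.4833,.3106,.248]),ray(g,479.7,200.5,.253),proj(g,[.483,.316,.188]),ray(g,475,227.5,.188))
E
```

```text
[481.39326718 196.16974133] [480.5364652  198.54438271] [0.49618266 0.31083324 0.253     ] [474.03154113 226.49540212] [0.48476515 0.31805052 0.188     ]
```

play_rows(plan=[{"x":-1,"y":0,"z":6,"twist":0},{"x":-1,"y":25,"z":6,"twist":0},{"x":-1,"y":45,"z":6,"twist":0},{"x":-1,"y":60,"z":6,"twist":0},{"x":-1,"y":70,"z":6,"twist":0},{"x":-1,"y":75,"z":6,"twist":0},{"x":-1,"y":75,"z":6,"twist":0},{"x":-1,"y":75,"z":6,"twist":0}])

```text
clock: 26.92
eef_pos: [0.4842, 0.3162, 0.1741]
orientation: [-1.574, 0.026, -0.049]
wrist_force: [-0.6, -0.9, -0.3]
width: 0.424
```

play_rows(plan=[{"x":0,"y":0,"z":0,"twist":0},{"x":0,"y":0,"z":0,"twist":0},{"x":0,"y":0,"z":0,"twist":0},{"x":0,"y":0,"z":0,"twist":0},{"x":0,"y":0,"z":0,"twist":0},{"x":0,"y":0,"z":0,"twist":0},{"x":0,"y":0,"z":0,"twist":0}], claw=0, squeeze=60)

```text
clock: 27.5
eef_pos: [0.4853, 0.317, 0.1753]
orientation: [-1.572, 0.023, -0.051]
wrist_force: [1.1, 1.5, 6.5]
width: 0.177
```

```bash
python3 - <<'E'
from h import *
s=read_state();print(s['width'],s['eef_pos'],s['wrist_force'])
print(Ro.from_rotvec(s['orientation']).as_matrix().round(3))
E
```

```text
0.17680584608615518 [0.48529461 0.31700896 0.17529699] [1.12851598 1.46634159 6.4940187 ]
[[ 0.999  0.018  0.048]
 [-0.048 -0.002  0.999]
 [ 0.018 -1.    -0.001]]
```

play_rows(plan=[{"x":0,"y":-4,"z":0,"twist":0},{"x":0,"y":-8,"z":0,"twist":0},{"x":0,"y":-12,"z":0,"twist":0},{"x":0,"y":-16,"z":0,"twist":0},{"x":0,"y":-20,"z":0,"twist":0},{"x":0,"y":-22,"z":0,"twist":0},{"x":0,"y":-22,"z":0,"twist":0},{"x":0,"y":-22,"z":0,"twist":0}])

```text
clock: 28.17
eef_pos: [0.4849, 0.317, 0.1974]
orientation: [-1.572, 0.023, -0.052]
wrist_force: [0.8, -0.4, -2.9]
width: 0.175
```

```bash
python3 - <<'E'
from h import *
s=read_state();print(s['width'],s['eef_pos'],s['wrist_force'])
g=grab_frame('scene'); save('c7',cv2.resize(g['image'][150:300,390:540],(500,500)))
E
```

```text
0.1748884673593037 [0.48487954 0.31699189 0.19736569] [ 0.77839159 -0.40476119 -2.93680151]
```

View pics/c7.png

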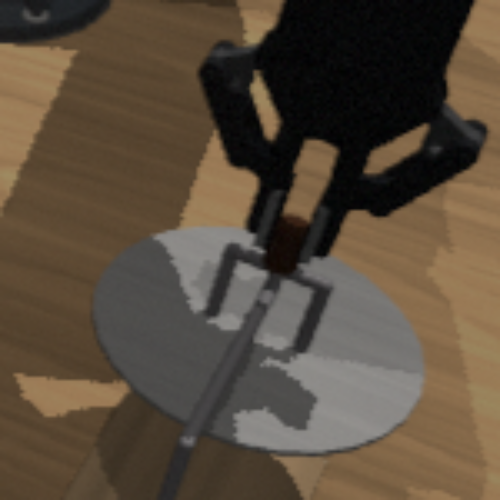

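play_rows(plan=[{"x":-8,"y":0,"z":0,"twist":0},{"x":-18,"y":0,"z":0,"twist":0},{"x":-30,"y":0,"z":0,"twist":0},{"x":-45,"y":-0.5,"z":0,"twist":0},{"x":-60,"y":-1,"z":0,"twist":0},{"x":-75,"y":-1,"z":0,"twist":0},{"x":-90,"y":-1.5,"z":0,"twist":0},{"x":-105,"y":-2,"z":0,"twist":0},{"x":-118,"y":-2,"z":0,"twist":0},{"x":-126,"y":-2,"z":0,"twist":0},{"x":-130,"y":-2,"z":0,"twist":0},{"x":-130,"y":-2,"z":0,"twist":0},{"x":-130,"y":-2,"z":0,"twist":0}])

```text
clock: 29.3
eef_pos: [0.3554, 0.3234, 0.1971]
orientation: [-1.572, 0.022, -0.052]
wrist_force: [0.2, -0.0, -2.1]
width: 0.179
```

play_rows(plan=[{"x":0,"y":-10,"z":0,"twist":0},{"x":0,"y":-22,"z":-5,"twist":0},{"x":0,"y":-34,"z":-15,"twist":0},{"x":0,"y":-46,"z":-30,"twist":0},{"x":10,"y":-50,"z":-50,"twist":0},{"x":20,"y":-50,"z":-75,"twist":0},{"x":30,"y":-50,"z":-100,"twist":0},{"x":40,"y":-50,"z":-125,"twist":0},{"x":50,"y":-50,"z":-150,"twist":0},{"x":60,"y":-50,"z":-175,"twist":0},{"x":70,"y":-50,"z":-200,"twist":0},{"x":80,"y":-50,"z":-225,"twist":0},{"x":90,"y":-50,"z":-250,"twist":0},{"x":100,"y":-50,"z":-275,"twist":0},{"x":110,"y":-50,"z":-300,"twist":0},{"x":118,"y":-50,"z":-325,"twist":0},{"x":124,"y":-50,"z":-350,"twist":0},{"x":130,"y":-50,"z":-375,"twist":0},{"x":135,"y":-50,"z":-400,"twist":0},{"x":135,"y":-50,"z":-400,"twist":0}])

```text
clock: 30.97
eef_pos: [0.4733, -0.0882, 0.2504]
orientation: [-1.576, 0.022, -0.059]
wrist_force: [0.9, -0.0, -1.8]
width: 0.177
```

```bash
python3 - <<'E'
from h import *
s=read_state();print(s['width'],s['eef_pos'],s['wrist_force'],s['wrist_torque'])
sh(.5314,-.2885,.19,np.pi/2-.047)
g=grab_frame('scene'); save('c8',cv2.resize(g['image'],None,fx=1,fy=1))
E
```

```text
0.17705499996957927 [ 0.47330505 -0.08815686  0.25040573] [ 0.85144158 -0.04562909 -1.84972138] [-0.04610189 -0.10797076 -0.02393061]
x 66.9 y 63.0 z -196.8 twist -0.05
```

View pics/c8.png

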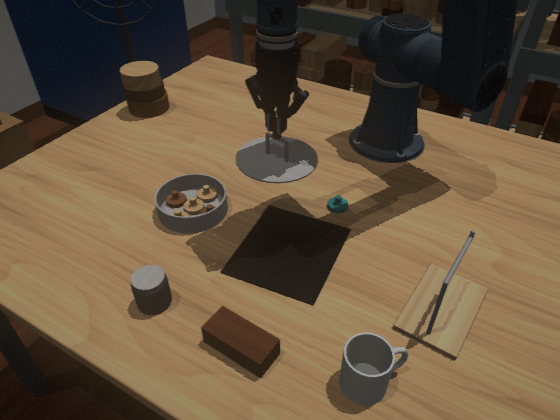

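play_rows(plan=[{"x":8,"y":0,"z":-25,"twist":0},{"x":16,"y":0,"z":-50,"twist":0},{"x":25,"y":0,"z":-75,"twist":0},{"x":33,"y":0,"z":-100,"twist":0},{"x":42,"y":10,"z":-125,"twist":0},{"x":50,"y":20,"z":-150,"twist":0},{"x":58,"y":40,"z":-170,"twist":0},{"x":64,"y":60,"z":-185,"twist":0},{"x":67,"y":75,"z":-195,"twist":0},{"x":67.5,"y":85,"z":-197,"twist":0},{"x":67.5,"y":90,"z":-197,"twist":0},{"x":67.5,"y":90,"z":-197,"twist":0},{"x":67.5,"y":90,"z":-197,"twist":0},{"x":67.5,"y":90,"z":-197,"twist":0}])

```text
clock: 32.18
eef_pos: [0.5317, -0.2855, 0.163]
orientation: [-1.574, 0.022, -0.057]
wrist_force: [0.9, -0.1, -2.6]
width: 0.178
```

```bash
python3 - <<'E'
from meas import *
s=read_state();print(s['width'],s['eef_pos'],s['wrist_force'],s['wrist_torque'])
sh(.5314,-.2885,.115,np.pi/2-.047)
g=grab_frame('scene'); f=grab_frame('top')
h=cv2.cvtColor(g['image'],cv2.COLOR_RGB2HSV)
z=s['eef_pos'][2]-.067
a=cv2.resize(g['image'][120:240,130:260],(520,480)); b=cv2.resize(f['image'][160:260,370:460],(270,300))
im=np.zeros((480,790,3),np.uint8); im[:,:520]=a; im[:300,520:]=b
for X,zz,R,col in((np.array([.5314,-.2885]),.048,.084,(0,255,0)),(s['eef_pos'][:2],z+.002,.086,(255,0,0))):
    t=np.linspace(0,2*np.pi,60); P=np.array([proj(g,[X[0]+R*np.cos(q),X[1]+R*np.sin(q),zz]) for q in t])
    for p in ((P-[130,120])*4).astype(int): cv2.circle(im,tuple(map(int,p)),1,col,-1)
save('c9',im)
E
```

```text
0.1777363783414616 [ 0.53167154 -0.28552278  0.16303918] [ 0.87421307 -0.06945729 -2.554252  ] [-0.01807634  0.01037921  0.0586622 ]
x -1.2 y 48.0 z -2.9 twist -0.04
```

View pics/c9.png

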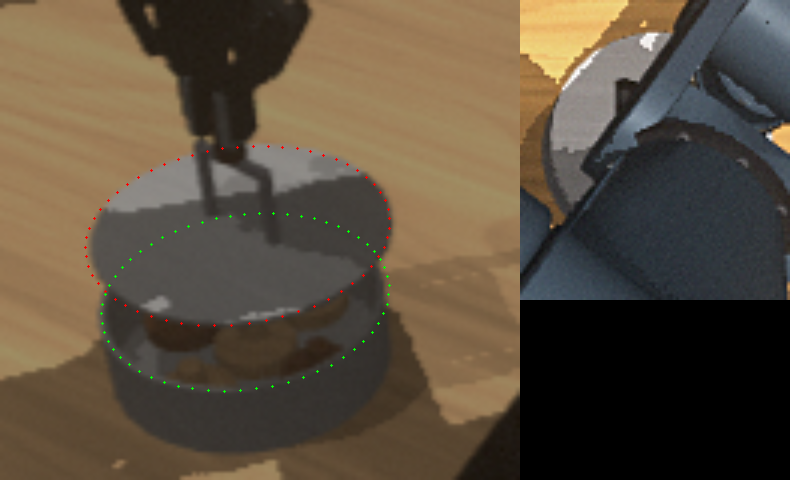

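play_rows(plan=[{"x":-0.5,"y":5,"z":-2.8,"twist":0},{"x":-0.5,"y":15,"z":-2.8,"twist":0},{"x":-0.5,"y":25,"z":-2.8,"twist":0},{"x":-0.5,"y":33,"z":-2.8,"twist":0},{"x":-0.5,"y":38,"z":-2.8,"twist":0},{"x":-0.5,"y":38,"z":-2.8,"twist":0},{"x":-0.5,"y":38,"z":-2.8,"twist":0}])

```text
clock: 32.87
eef_pos: [0.5317, -0.2886, 0.1244]
orientation: [-1.573, 0.023, -0.057]
wrist_force: [0.6, -0.5, -2.6]
width: 0.176
```

```bash
python3 - <<'E'
from h import *
s=read_state();print(s['width'],s['eef_pos'],s['wrist_force'])
sh(.5314,-.2885,.115,np.pi/2-.047)
E
```

```text
0.17574935350359988 [ 0.53166934 -0.28856697  0.12439016] [ 0.58947406 -0.45791511 -2.62264908]
x -0.5 y 9.4 z 0.1 twist -0.05
```

play_rows(plan=[{"x":0,"y":2,"z":0,"twist":0},{"x":0,"y":4,"z":0,"twist":0},{"x":0,"y":6,"z":0,"twist":0},{"x":0,"y":8,"z":0,"twist":0},{"x":0,"y":9.5,"z":0,"twist":0},{"x":0,"y":9.5,"z":0,"twist":0},{"x":0,"y":9.5,"z":0,"twist":0}])

```text
clock: 33.45
eef_pos: [0.5325, -0.2892, 0.116]
orientation: [-1.575, 0.022, -0.058]
wrist_force: [-0.7, -0.1, 4.9]
width: 0.178
```

play_rows(plan=[{"x":0,"y":0,"z":0,"twist":0},{"x":0,"y":0,"z":0,"twist":0},{"x":0,"y":0,"z":0,"twist":0},{"x":0,"y":0,"z":0,"twist":0},{"x":0,"y":0,"z":0,"twist":0},{"x":0,"y":-15,"z":0,"twist":0},{"x":0,"y":-40,"z":0,"twist":0},{"x":0,"y":-70,"z":0,"twist":0},{"x":0,"y":-100,"z":30,"twist":0},{"x":0,"y":-100,"z":60,"twist":0},{"x":0,"y":-100,"z":95,"twist":0},{"x":0,"y":-100,"z":130,"twist":0},{"x":0,"y":-100,"z":165,"twist":0},{"x":0,"y":-100,"z":200,"twist":0},{"x":0,"y":-100,"z":235,"twist":0},{"x":0,"y":-100,"z":270,"twist":0},{"x":0,"y":-100,"z":300,"twist":0},{"x":0,"y":-100,"z":300,"twist":0},{"x":0,"y":-100,"z":300,"twist":0}], claw=36)

```text
clock: 35.03
eef_pos: [0.5452, 0.0125, 0.2148]
orientation: [-1.575, 0.019, -0.055]
wrist_force: [0.1, 0.1, -0.3]
width: 0.416
```

```bash
python3 - <<'E'
from meas import *
s=read_state();print(s['clock'],s['width'],s['eef_pos'],s['wrist_force'])
g=grab_frame('scene'); f=grab_frame('top'); h=cv2.cvtColor(f['image'],cv2.COLOR_RGB2HSV)
w=np.zeros(h.shape[:2],np.uint8); cv2.circle(w,(415,209),46,1,-1)
m=cv2.morphologyEx(w*((h[...,1]<60)&(h[...,2]>60)).astype(np.uint8),cv2.MORPH_CLOSE,np.ones((9,9)))
r=far(f,m,ray(f,415,209,.051)[:2],.051,.086);print(r)
a=cv2.resize(g['image'][150:240,140:240],(500,450)); b=cv2.resize(f['image'][160:260,370:460],(290,322))
im=np.zeros((450,790,3),np.uint8); im[:,:500]=a; im[:322,500:]=b
X=r[0]; t=np.linspace(0,2*np.pi,50)
for zz,R,col in((.052,.086,(255,0,0)),(0,.084,(0,255,0))):
    c=X if R==.086 else np.array([.5314,-.2885])
    for q in t: p=(proj(g,[c[0]+R*np.cos(q),c[1]+R*np.sin(q),zz])-[140,150])*5; cv2.circle(im,tuple(map(int,p)),1,col,-1)
save('c10',im)
E
```

```text
35.0333 0.41623754468952245 [0.54522285 0.01251954 0.21478783] [ 0.1423473   0.12705827 -0.29917359]
(array([ 0.5286489, -0.2864939]), np.float64(0.0007364225172180605), np.int64(101))
```

View pics/c10.png

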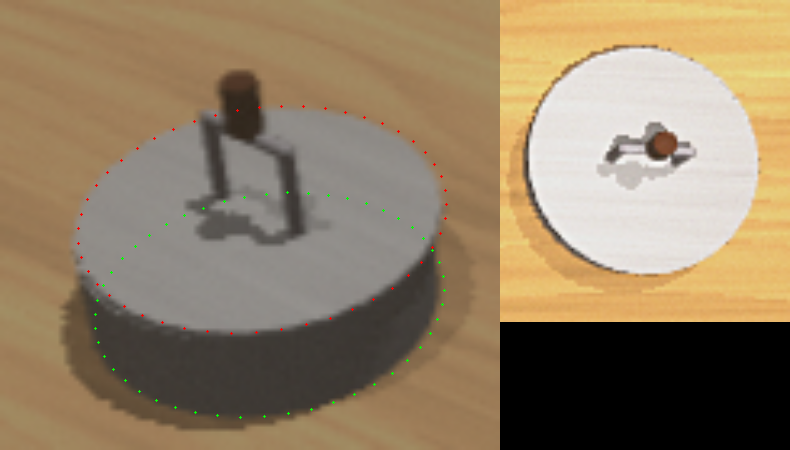

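```bash
python3 - <<'E'
from meas import *
g=grab_frame('scene'); h=cv2.cvtColor(g['image'],cv2.COLOR_RGB2HSV)
w=np.zeros(h.shape[:2],np.uint8); u,v=proj(g,[.53,-.2875,.052]); cv2.circle(w,(int(u),int(v)),44,1,-1)
sat=h[...,1].astype(int); val=h[...,2]
print('top val',np.median(val[int(v)+6:int(v)+12,int(u)+8:int(u)+16]),'wall',np.median(val[int(v)+30:int(v)+34,int(u)-5:int(u)+5]))
m=cv2.morphologyEx(w*((sat<60)&(val>85)).astype(np.uint8),cv2.MORPH_CLOSE,np.ones((7,7)))
q=max(cv2.findContours(m,0,1)[0],key=cv2.contourArea)[:,0].astype(float)
for z in(.046,.049,.052,.055):
    P=np.array([ray(g,*p,z)[:2] for p in q]); c,e=circ(P,.086); d=P-c; a=np.degrees(np.arctan2(d[:,1],d[:,0]))%360; r=np.hypot(*d.T)-.086
    print(z,c.round(4),round(e*1000,2),[round(float(np.median(r[(a>=k)&(a<k+45)]))*1000,1) if ((a>=k)&(a<k+45)).any() else None for k in range(0,360,45)])
E
```

```text
top val 145.0 wall 62.0
0.046 [ 0.5252 -0.295 ] 1.23 [-1.5, -0.8, -0.3, -0.0, -1.8, -1.0, -1.1, 1.4]
0.049 [ 0.528  -0.2924] 1.52 [-1.9, -1.1, -0.6, -0.3, -2.1, -1.4, -1.5, 0.9]
0.052 [ 0.5309 -0.2897] 1.79 [-2.3, -1.5, -0.8, -0.5, -2.5, -1.8, -2.0, 0.4]
0.055 [ 0.5338 -0.2871] 2.07 [-2.7, -1.9, -1.0, -0.7, -2.8, -2.3, -2.6, -0.2]
```

```bash
python3 -c "
from bench import job_done; print(job_done())"
```

```text
the job is handed in; nothing more can be done
None
```

The job is handed in. Five lids were on the mat, and all five are in the tin: one in the middle and four around it. The cover is off the hook and on the tin. The turquoise look-alike was left alone, and the run took about 35 s of the 210 s.

**Lids:** After the last lid was placed, both cameras showed all five flat on the floor with knobs up, and one in the middle. I judged this by eye in the pictures and did not fit it by measurement.

**Cover:**
- It met light contact at the height expected for a closed cover before I let go, and I did not press it down further.
- The flange edge looks even all round in the scene view.
- The top camera put its centre about 3.4 mm from the tin's earlier position. The scene camera put it about 1.3 mm away. Both are within the 8 mm limit, though the two disagree by about 4 mm.

**Other things:** The wax can, offcut and mug were never touched, and they were in their places in the last wide picture, before the cover went on. The gripper ended open, well clear of the tin. `job_done()` gave no verdict, so I can't confirm the score.

I viewed 14 pictures in all.

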